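# Set a slide stainer's feed gate by the drag on a gauge blade

### The job

Set the clearance of the stainer's feed gate with the thin gauge blade (green handle): lay it on the bed, slide it under the gate's shoe and let go of it, then swing the black-knobbed lever to close the gate until the blade drags with a pull of about 5 N (clearly felt, neither loose nor jammed). Judge it by drawing the blade 10 mm or so out and sliding it back in, and correct the lever as needed. Leave the blade nipped at that drag, pushed fully home against the end stop, and leave the other things on the bench where they are.

Things in the scene. Friction and masses are not known exactly. Their poses are not given: they have to be found in the camera images.
- gate: Feed gate of a slide stainer, fixed: white base, bed plate, blue bridge (two columns, beam on top, x = -15 to 15, top z = 118 mm), housing behind (x = 41 to 116, 55 mm high). Origin: on the bench under the middle of the bridge; +x: the way the blade goes in, from the open front to the end stop; z up. The opening under the bridge is 46 mm wide (y = -23 to 23 mm).
- bed: The gate's aluminium bed plate; origin and axes as the gate's. Its top is at z = 25 mm, from x = -145 to 30 mm, 84 mm wide. Friction between bed, blade and shoe is about 0.6, varying by 15 %. Drag acts on both faces of the blade: drag = friction x (2 x nip + the blade's weight, about 1 N).
- gate_home (a point): Foot of the dark end stop's face, mid-width on the bed's top: 30 mm beyond the gate's origin along its +x, 25 mm up. The tip of the blade touches here when it is fully home.
- gate_throat (a point): Point on the bed's top right under the middle of the black shoe (24 mm along x, 32 mm across), which hangs in the bridge's opening. The lever lowers the shoe by 10 mm per rad. The shoe is sprung: once it touches the blade its nip grows by 3 N per mm (0.3 N per 0.01 rad of lever). It slides on the strip's top face and lifts if pushed up.
- blade: Thin gauge blade, 100 g: steel strip 115 x 30 x 4 mm, the last 10 mm at the tip 22 mm wide, with an upright green handle block (26 mm along, 16 mm across, 42 mm high above the strip). Origin: underside of the strip below the handle's middle; +x along the strip to its tip 105 mm away (strip ends 20 mm behind the origin), z up. Starts flat on the black mat (top 3 mm above the bench) at the right.
- blade_tip (a point): Middle of the end of the thin blade's tip, half-way up its thickness (4 mm strip; 1.2 to 2 mm above the bed when flat). Fully home it is at x = 30 mm in the gate's frame, the blade's origin then at x = -75 mm.
- thick_blade: The other gauge blade, same shape but 7 mm thick and with a red handle; beside the thin one on the mat, about 95 mm apart, either one in either place. Not to be used. Origin as for the thin blade.
- lever_grip (a point): Middle of the lever's upright black knob (20 mm diameter, z = 129 to 165 mm, this point at 149 mm above the bench), 80 mm from the lever's upright axis, which stands over the gate's origin. The arm (12 mm wide, 8 mm thick) lies under the knob at z = 122 to 130 mm.
- lever (a joint): Lever angle, rad: 0 = gate open, lever along the gate's +y; grows clockwise from above, towards the gate's +x, to 1.7, closing the gate. Stays where left; takes about 4 N at the knob and does not stiffen noticeably. At 0 the shoe is 12 mm above the bed, give or take 4.5 mm (a trim that differs each time, unseen): it meets the blade somewhere between 0.35 and 1.25 rad.
- reagent_a: Amber bottle with blue cap, 60 mm diameter, 125 mm high, bystander; origin: middle of the underside.
- reagent_b: Second amber bottle like the first, bystander.
- dishes: Stack of four culture dishes, 90 mm diameter, 60 mm high, bystander; origin: middle of the underside.
- beaker: Empty glass beaker, 80 mm diameter, 100 mm high, bystander; origin: middle of the underside.
- slide_box: Closed blue slide box, 100 x 180 x 35 mm, bystander; origin: middle of the underside.
Not all that is in view belongs to the job. What is shaped like the blade but pink or yellow is not meant.

How it is judged:
On the way, in this order (a step that is already met when the one before it is completed fails the run):
1. the thin blade lies under the shoe, at most 18 mm short of the end stop, let go (y of blade_tip in the frame of gate between -0.02 and 0.02 m and z of blade_tip in the frame of gate between 0.022 and 0.032 m and angle between the x axis of blade and the x axis of gate, either way round below 0.25 rad and x of blade_tip in the frame of gate above 0.012 m and contact force between the fingers and blade below 0.05 N), for 0.2 s.
2. with the lever swung past 0.3 rad and the gate closed on it (at least 2.4 N on the bed), the blade is drawn by the fingers so that its tip is 4 mm or more off the end stop, still under the shoe (y of blade_tip in the frame of gate between -0.02 and 0.02 m and z of blade_tip in the frame of gate between 0.022 and 0.032 m and angle between the x axis of blade and the x axis of gate, either way round below 0.25 rad and x of blade_tip in the frame of gate between -0.005 and 0.026 m and value of joint lever above 0.3 rad and contact force between blade and bed above 2.4 N and contact force between the fingers and blade above 0.8 N), for 0.1 s.
At the end, for the whole second after the job is handed in: The thin blade is let go and at rest in the gate, tip within 3.8 mm of the end stop, flat on the bed (5.7 degrees) and within 14 degrees of square, nipped so that the bed carries 2.4 to 8.4 N (a drag of about 3 to 8 N) (y of blade_tip in the frame of gate between -0.02 and 0.02 m and z of blade_tip in the frame of gate between 0.022 and 0.032 m and angle between the x axis of blade and the x axis of gate, either way round below 0.25 rad and x of blade_tip in the frame of gate between 0.0262 and 0.033 m and contact force between blade and bed between 2.4 and 8.4 N and linear speed of blade below 0.01 m/s and angle between blade's own z axis and vertical below 0.1 rad); the robot touches nothing.
It fails at once if the red-handled blade or another bystander is moved by more than 30 mm (distance of any of thick_blade, reagent_a, reagent_b, dishes, beaker, slide_box from where it was at the start of the episode above 0.03 m).
It also fails if it takes over 72 s, if anything falls off the work surface, if the arm or the gripper's body presses on something with over 40 N, if the wrist force passes 120 N, or if a joint passes its speed limit or range.

### The arm

A 7-joint arm with a two-finger parallel gripper is mounted at the origin on the work surface. World frame = base frame: x ahead of the robot, y to its left, z up, the work surface at z = 0. Lengths are in m, angles in rad, forces in N, time in s.
With the tool pointing down it reaches from about 0.4 to 0.875 m from the base axis. Payload 19.3 kg.
Tool frame: the origin (TCP) lies at the very end of the fingers, on their centre line; the grasp point (between the pads) lies 19 mm behind it; z points along the fingers, y is the line along which they close (so a half turn about z gives the same grasp; the last joint's range is limited). The gripper opens to 85 mm and grips with 20 to 120 N. Pads are 22 mm wide; open, the fingers measure 114 mm over their backs; the gripper's body (76 mm by 85 mm) begins 54 mm behind the grasp point. The pads swing forward as they close: fully open they stand 13 mm farther back than shut.
Start: joints at [1.181, 0.521, -0.036, 1.599, 0.021, 1.021, -0.113], TCP at [0.196, -0.593, 0.231] pointing down, gripper open.
Joint ranges: [-2.91, 2.91], [-0.3, 2.13], [-1.5, 1.42], [0.17, 2.43], [-1.26, 4.41], [0.16, 1.93], [-2.52, 2.52]. Speed limits (rad/s): [1.89, 1.89, 2.39, 2.39, 3.01, 3.01, 3.01].

### API

Orientations are given as [roll, pitch, yaw] about the fixed x, y, z axes, in that order (R = Rz(yaw) Ry(pitch) Rx(roll)).
In Python, from workcell import bot gives the robot as it stands.
- The arm moves only by the shell command python3 -m crank 'ROWS' [FORCE]. ROWS is a JSON object of lists of equal length, an entry for each row: "travel": the shift along the world's x, y, z in cm, a list of three; "turn": the turn, a rotation vector about the world's x, y, z in degrees, a list of three; "gripper": the closure, from 0 (fully open) to 1 (shut). A call has exactly 5 rows; each row is the pose to reach, as a shift and turn from the pose commanded when the call began; what a row does not reach only later rows make up. A row lasts 1/10 s, in which the tool goes at most 50 mm and 8.59 degrees, less where a joint would pass 70% of its speed; a pose out of reach is approached as far as the arm can. A call with a gripper value outside its range is refused whole. The fingers move at their own pace and stop on an object; FORCE is the grip in N (left out, the last holds). Time passes only in rows, so rows that repeat a pose let the fingers close, or fill a call up. It gives the time, the measured TCP pose, the force, the opening and the grip force at its end, in the units of the state.
- bot.observe(): the state, without advancing time (a new reading comes with each control period).
- bot.grab_frame(name): name is "side" or "top" or "wrist"; returns a dict with "pixels" (400x640x3 uint8, red, green, blue), "fx", "fy", "cx", "cy" (pixels), "extrinsics" (4x4, takes a point from world to camera coordinates). Camera axes: x right, y down, z forward; pixel columns grow to the right and rows downward; lengths in m; the calibration is good to about 2 mm. A picture is of the moment at which its call begins. There is no depth.
- bot.job_done(): hands the job in; it is judged then, once.
The state is a dict: "clock": time; "qpos": joint angles; "qd": joint speeds; "joint_efforts": joint torques, N m; "position": TCP position; "tool_rot": TCP orientation; "force": force on the tool from outside, world axes, zero at the start; "moment": the same for the moment, N m; "grip_width": finger opening in m; "finger_force": force on a finger pad.
Only numpy, scipy, OpenCV 4.12 (cv2) and the standard library are available. Lean on these libraries where they do the work, as an engineer would, in place of code of your own. Each camera call takes 0.05 s, during which the arm holds its last target. There are 200 camera calls.

## Working session

There is one attempt and no reset: what is moved stays moved. The work goes in short steps, Python scripts to look and compute and a shell command to move; the robot and the scene stay as the last step left them, time stands still between calls to the robot, and variables do not carry over. Pictures are saved under pics/ and viewed, at most 10 in all, crops included, and the job is handed in when it is done.

```bash
ls; mkdir -p pics; python3 - <<'E'
from workcell import bot
import cv2, numpy as np
s=bot.observe(); print({k:np.round(v,3).tolist() for k,v in s.items()})
ims=[]
for n in ("top","side"):
    f=bot.grab_frame(n); np.savez(f"pics/{n}0.npz",**f)
    cv2.imwrite(f"pics/{n}0.png",f["pixels"][:,:,::-1]); print(n,f["fx"],f["fy"],f["cx"],f["cy"],np.round(f["extrinsics"],3).tolist())
E
```

```text
pics
{'clock': 0.0, 'qpos': [1.181, 0.522, -0.036, 1.6, 0.021, 1.021, -0.113], 'qd': [0.0, 0.001, -0.0, -0.0, -0.0, 0.0, -0.001], 'joint_efforts': [0.004, -92.707, 1.981, -36.993, 0.018, 0.008, 0.0], 'position': [0.196, -0.593, 0.231], 'tool_rot': [-3.14, 0.0, 0.32], 'force': [0.624, -0.397, 0.177], 'moment': [-0.013, -0.026, -0.005], 'finger_force': 0.0, 'grip_width': 0.085}
top 457.4214543200928 457.4214543200928 322.06021769195985 199.69403639464628 [[-0.009, -1.0, 0.004, -0.037], [-0.998, 0.008, -0.069, 0.575], [0.069, -0.005, -0.998, 1.392], [0.0, 0.0, 0.0, 1.0]]
side 437.3677051748813 437.3677051748813 324.84492356023515 199.42820739447396 [[-0.896, -0.445, -0.006, 0.471], [-0.259, 0.533, -0.805, 0.247], [0.361, -0.72, -0.593, 1.369], [0.0, 0.0, 0.0, 1.0]]
```

View pics/top0.png

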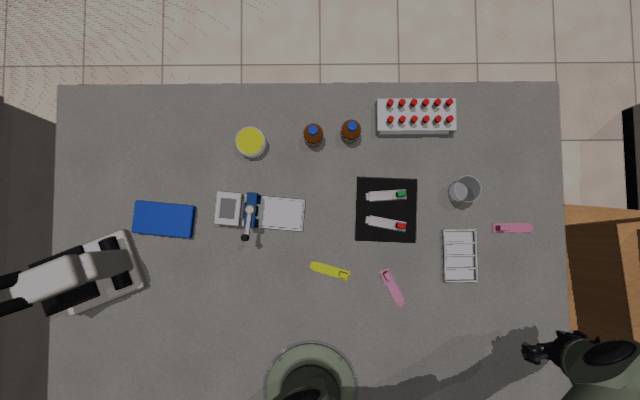

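View pics/side0.png

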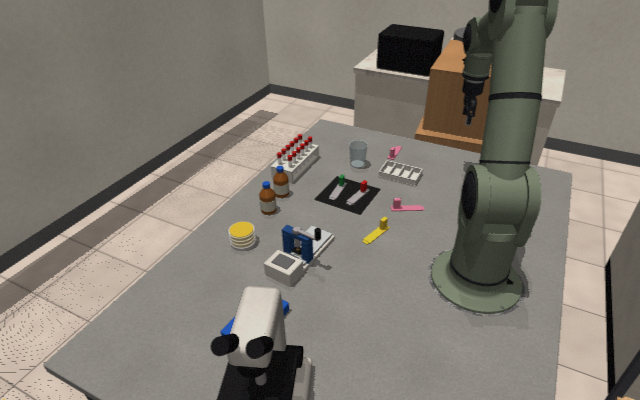

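The top view shows the gate at about (252,210), with its bed at (283,213) to the right, its housing at (228,209) and the black knob at (245,238). 

Candidates for the blade are the green handle at (402,194) on the mat, the red at (400,226) on the mat, the yellow at (344,273), and the pinks at (497,228) and (384,272). Only the green one on the mat fits; I'll check it in an enlarged crop.

```bash
cat > h.py <<'E'
import numpy as np, cv2
from workcell import bot
def cam(n,save=None):
    f=bot.grab_frame(n)
    if save: np.savez(f"pics/{save}.npz",**f); cv2.imwrite(f"pics/{save}.png",f["pixels"][:,:,::-1])
    return f
def load(p): return dict(np.load(f"pics/{p}.npz"))
def ray(f,u,v):
    E=f["extrinsics"];R=E[:3,:3];c=-R.T@E[:3,3]
    d=R.T@np.array([(u-f["cx"])/f["fx"],(v-f["cy"])/f["fy"],1.]); return c,d/np.linalg.norm(d)
def plane(f,u,v,z):
    c,d=ray(f,u,v); return c+d*(z-c[2])/d[2]
def tri(obs):  # [(f,u,v),...]
    A=np.zeros((3,3));b=np.zeros(3);L=[ray(*o) for o in obs]
    for c,d in L: P=np.eye(3)-np.outer(d,d);A+=P;b+=P@c
    p=np.linalg.solve(A,b); return p,max(np.linalg.norm((np.eye(3)-np.outer(d,d))@(p-c)) for c,d in L)
def proj(f,p):
    q=f["extrinsics"]@np.r_[p,1]; return np.array([f["fx"]*q[0]/q[2]+f["cx"],f["fy"]*q[1]/q[2]+f["cy"]])
def blobs(f,lo,hi,amin=8,roi=None):
    h=cv2.cvtColor(f["pixels"],cv2.COLOR_RGB2HSV); m=cv2.inRange(h,np.array(lo),np.array(hi))
    if roi: k=np.zeros_like(m);x0,y0,x1,y1=roi;k[y0:y1,x0:x1]=255;m&=k
    cs,_=cv2.findContours(m,cv2.RETR_EXTERNAL,cv2.CHAIN_APPROX_NONE)
    return sorted([c for c in cs if len(c)>3 and cv2.contourArea(c)>=amin],key=cv2.contourArea,reverse=True),m
def cen(c): M=cv2.moments(c);return M["m10"]/M["m00"],M["m01"]/M["m00"]
E
python3 - <<'E'
from h import *
t,s=load("top0"),load("side0")
for n,f,r in(("t",t,(200,150,430,260)),("s",s,(230,160,400,270))):
    for nm,lo,hi in(("green",(45,90,40),(85,255,255)),("knob",(0,0,0),(180,255,45)),("white",(0,0,150),(180,50,255)),("blue",(100,120,40),(130,255,200)),("red",(0,150,80),(6,255,255))):
        for c in blobs(f,lo,hi,8,r)[0][:5]:
            print(n,nm,np.round(cen(c),1),cv2.contourArea(c),np.round(cv2.boxPoints(cv2.minAreaRect(c)),0).tolist())
p=load("top0")["pixels"][:,:,::-1]
a=cv2.resize(p[170:250,200:320],None,fx=6,fy=6,interpolation=cv2.INTER_CUBIC)[:, :]
b=cv2.resize(p[172:248,350:425],None,fx=6,fy=6,interpolation=cv2.INTER_CUBIC)
cv2.imwrite("pics/crop1.png",b)
E
```

```text
t green [401.2 193.3] 39.0 [[396.0, 191.0], [406.0, 191.0], [406.0, 196.0], [396.0, 196.0]]
t knob [385.7 209.7] 3655.5 [[355.0, 240.0], [357.0, 177.0], [417.0, 179.0], [415.0, 242.0]]
t knob [244.6 237.4] 29.0 [[241.0, 235.0], [248.0, 235.0], [248.0, 240.0], [241.0, 240.0]]
t knob [258.2 198.6] 17.5 [[257.0, 195.0], [260.0, 195.0], [260.0, 203.0], [257.0, 203.0]]
t knob [255.8 223.6] 16.5 [[254.0, 227.0], [254.0, 219.0], [257.0, 219.0], [257.0, 227.0]]
t knob [256.4 210.1] 8.0 [[255.0, 215.0], [256.0, 206.0], [258.0, 206.0], [257.0, 215.0]]
t white [282.5 213.2] 1119.5 [[260.0, 227.0], [263.0, 196.0], [304.0, 199.0], [301.0, 231.0]]
t white [227.1 208. ] 686.5 [[214.0, 223.0], [217.0, 191.0], [240.0, 193.0], [237.0, 225.0]]
t white [379.9 221.9] 179.0 [[366.0, 223.0], [367.0, 216.0], [395.0, 221.0], [394.0, 228.0]]
t white [380.7 195.4] 156.0 [[367.0, 192.0], [395.0, 191.0], [395.0, 199.0], [367.0, 200.0]]
t white [249.2 209. ] 26.0 [[245.0, 209.0], [249.0, 205.0], [253.0, 209.0], [249.0, 213.0]]
t blue [251.5 198.5] 100.5 [[245.0, 204.0], [247.0, 191.0], [258.0, 194.0], [255.0, 206
[... 676 characters left out ...]
63.0, 265.0], [269.0, 246.0], [306.0, 259.0], [300.0, 277.0]]
s white [320.7 239.6] 130.0 [[307.0, 246.0], [324.0, 227.0], [331.0, 233.0], [314.0, 253.0]]
s white [306.8 230.6] 95.5 [[292.0, 231.0], [295.0, 220.0], [316.0, 226.0], [313.0, 237.0]]
s white [354.8 197.3] 65.0 [[346.0, 201.0], [360.0, 190.0], [363.0, 193.0], [349.0, 205.0]]
s blue [297. 243.] 473.5 [[274.0, 246.0], [285.0, 223.0], [320.0, 240.0], [310.0, 263.0]]
s blue [266.  184.3] 34.0 [[263.0, 181.0], [269.0, 181.0], [269.0, 188.0], [263.0, 188.0]]
s blue [279.4 168.6] 25.0 [[276.0, 166.0], [282.0, 166.0], [282.0, 171.0], [276.0, 171.0]]
s red [362.7 184.8] 29.0 [[358.0, 189.0], [362.0, 179.0], [367.0, 182.0], [362.0, 191.0]]
```

View pics/crop1.png

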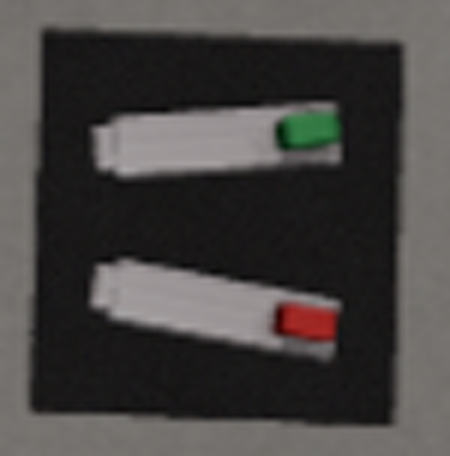

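The crop confirms it: the green-handled blade is the upper one on the mat, with its handle at about (401,193) and its narrow tip to the left at (366,197). The red one at (401,225) stays put.

```bash
python3 - <<'E'
from h import *
np.set_printoptions(precision=4,suppress=True)
t,s=load("top0"),load("side0")
print("green",tri([(t,401.5,193.3),(s,341.2,179.9)]))
print("red",tri([(t,401.1,225.4),(s,362.7,184.8)]))
print("knob",tri([(t,244.6,237.4),(s,317.3,233.8)]))
for q in [(260,227),(263,196),(304,199),(301,231)]: print("bed",plane(t,*q,.025))
print("bed c",plane(t,282.5,213.2,.025), "house",plane(t,227.1,208,.055))
for q in [(396,191),(406,191),(406,196),(396,196)]: print("green top",plane(t,*q,.049)[:2])
for q in [(367,200),(367,192),(395,191),(395,199)]: print("strip",plane(t,*q,.007)[:2])
print("tool dir now", bot.observe()["tool_rot"])
w=cam("wrist"); print(w["extrinsics"]); E=w["extrinsics"]; print(-E[:3,:3].T@E[:3,3])
E
```

```text
green (array([ 0.5927, -0.2867,  0.0246]), np.float64(0.000830700923009496))
red (array([ 0.4951, -0.2813,  0.0331]), np.float64(0.0023106384098549367))
knob (array([0.4623, 0.1762, 0.1453]), np.float64(0.00033333703166175396))
bed [0.492  0.1488 0.025 ]
bed [0.5871 0.1396 0.025 ]
bed [0.5768 0.0136 0.025 ]
bed [0.4787 0.0234 0.025 ]
bed c [0.5337 0.0798 0.025 ] house [0.5495 0.2437 0.055 ]
green top [ 0.597  -0.2661]
green top [ 0.5968 -0.2964]
green top [ 0.5816 -0.2961]
green top [ 0.5818 -0.2658]
strip [ 0.5733 -0.1821]
strip [ 0.5983 -0.1825]
strip [ 0.6007 -0.27  ]
strip [ 0.5757 -0.2695]
tool dir now [-3.1406  0.0001  0.3198]
[[ 0.3137 -0.9495 -0.0019 -0.6238]
 [-0.9066 -0.3001  0.2967 -0.0386]
 [-0.2823 -0.0913 -0.955   0.3791]
 [ 0.      0.      0.      1.    ]]
[ 0.2677 -0.5693  0.3723]
```

```bash
python3 -m crank '{"travel":[[4,3.2,0.4],[8,6.4,0.8],[12,9.6,1.2],[16,12.8,1.6],[20,16,2]],"turn":[[0,0,7.2],[0,0,14.4],[0,0,21.6],[0,0,28.8],[0,0,36]],"gripper":[0,0,0,0,0]}' 20
python3 -m crank '{"travel":[[4,3.2,0],[8,6.4,0],[12,9.6,0],[16,12.8,0],[19.2,15.2,0]],"turn":[[0,0,7.2],[0,0,14.4],[0,0,21.6],[0,0,28.8],[0,0,35.7]],"gripper":[0,0,0,0,0]}'
python3 -c "
from h import *
cam('wrist','w1')"
python3 -m crank '{"travel":[[0,0,-2.5],[0,0,-5],[0,0,-7.5],[0,0,-10],[0,0,-10]],"turn":[[0,0,0],[0,0,0],[0,0,0],[0,0,0],[0,0,0]],"gripper":[0,0,0,0,0]}'
python3 - <<'E'
from h import *
np.set_printoptions(precision=4,suppress=True)
w1=load("w1");w2=cam("wrist","w2")
C=[]
for f in(w1,w2):
    c=blobs(f,(45,90,40),(85,255,255),100)[0]; print([(np.round(cen(k),1),cv2.contourArea(k),cv2.boxPoints(cv2.minAreaRect(k)).round(1).tolist()) for k in c])
cv2.imwrite("pics/w12.png",np.vstack([cv2.resize(f["pixels"][:,:,::-1],(480,300)) for f in(w1,w2)]))
E
```

```text
clock: 0.65
position: [0.3923, -0.4361, 0.251]
tool_rot: [3.142, 0.0, 0.953]
force: [1.2, -1.4, 0.4]
grip_width: 0.0854
finger_force: 0.0
clock: 1.15
position: [0.5846, -0.2836, 0.2507]
tool_rot: [3.142, -0.0, 1.577]
force: [-0.4, -0.8, 0.2]
grip_width: 0.0854
finger_force: 0.0
clock: 1.7
position: [0.5813, -0.285, 0.1475]
tool_rot: [-3.137, -0.002, 1.571]
force: [0.4, -0.0, 0.5]
grip_width: 0.0852
finger_force: 0.0
[(array([326.6, 164.9]), 405.5, [[319.0, 150.0], [334.0, 150.0], [334.0, 180.0], [319.0, 180.0]])]
[(array([333.6, 190. ]), 853.5, [[322.29998779296875, 168.10000610351562], [343.5, 167.1999969482422], [345.29998779296875, 211.3000030517578], [324.1000061035156, 212.1999969482422]])]
```

View pics/w12.png

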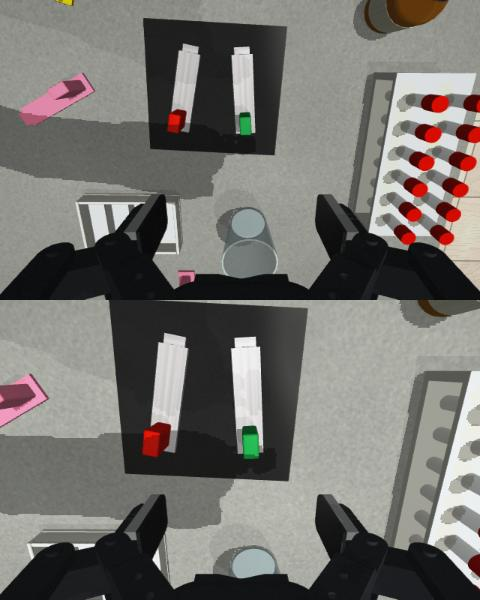

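In the wrist views the green handle is at (327,165) and then (334,190) in full-size pixels. Its strip points up the image, roughly square to the tool, and the red blade is on its left.

```bash
python3 - <<'E'
from h import *
np.set_printoptions(precision=4,suppress=True)
w1,w2,t,s=[load(k) for k in("w1","w2","top0","side0")]
for w in(w1,w2): E=w["extrinsics"]; print("cam",-E[:3,:3].T@E[:3,3],"fwd",E[2,:3],w["fx"])
print(tri([(w1,326.6,164.9),(w2,333.6,190)]),tri([(w1,326.6,164.9),(w2,333.6,190),(t,401.5,193.3),(s,341.2,179.9)]))
print(proj(w1,[.589,-.281,.03]),proj(w2,[.589,-.281,.03]))
for f in (w1,w2):
    cs,m=blobs(f,(0,0,140),(180,40,255),400,(300,40,380,230))
    for c in cs[:2]:
        b=cv2.boxPoints(cv2.minAreaRect(c)); print(cv2.contourArea(c),b.round(1).tolist()); print(np.array([plane(f,*q,.007)[:2] for q in b]))
        vx,vy,x,y=cv2.fitLine(c,cv2.DIST_L2,0,.01,.01).ravel(); print("axis pts",plane(f,x,y,.007),plane(f,x+vx*30,y+vy*30,.007))
    cs,m=blobs(f,(45,150,110),(85,255,255),50); print([ (np.round(cen(c),1),cv2.boundingRect(c)) for c in cs])
E
```

```text
cam [ 0.5834 -0.2077  0.3922] fwd [ 0.002  -0.2959 -0.9552] 340.83501078059066
cam [ 0.5812 -0.2094  0.2892] fwd [-0.0043 -0.2942 -0.9557] 340.83501078059066
(array([ 0.5895, -0.281 ,  0.0343]), np.float64(3.6675780014257005e-05)) (array([ 0.5908, -0.2839,  0.0269]), np.float64(0.0028446344656556217))
[326.1022 164.1322] [332.7474 188.5986]
2548.0 [[300.0, 76.0], [379.0, 76.0], [379.0, 229.0], [300.0, 229.0]]
[[ 0.5607 -0.1906]
 [ 0.6448 -0.1901]
 [ 0.6545 -0.3655]
 [ 0.5584 -0.366 ]]
axis pts [ 0.6286 -0.2967  0.007 ] [ 0.6395 -0.2643  0.007 ]
2306.0 [[308.1000061035156, 63.0], [335.5, 61.70000076293945], [341.20001220703125, 175.89999389648438], [313.79998779296875, 177.3000030517578]]
[[ 0.5693 -0.1777]
 [ 0.5982 -0.1762]
 [ 0.607  -0.2994]
 [ 0.5752 -0.3012]]
axis pts [ 0.5891 -0.2338  0.007 ] [ 0.5935 -0.2666  0.007 ]
[(array([326.9, 167.6]), (320, 156, 15, 24))]
4347.0 [[306.79998779296875, 50.29999923706055], [345.29998779296875, 47.900001525878906], [354.8999938964844, 201.60000610351562], [316.3999938964844, 204.0]]
[[ 0.5688 -0.1777]
 [ 0.5982 -0.1761]
 [ 0.6091 -0.2991]
 [ 0.5756 -0.3013]]
axis pts [ 0.5884 -0.2333  0.007 ] [ 0.5914 -0.2577  0.007 ]
[(array([334.1, 194.4]), (324, 179, 21, 33))]
```

```bash
python3 -m crank '{"travel":[[0.1,0,-2],[0.2,-0.1,-5],[0.2,-0.1,-8],[0.2,-0.1,-8],[0.2,-0.1,-8]],"turn":[[0,0,2],[0,0,4],[0,0,4],[0,0,4],[0,0,4]],"gripper":[0.3,0.4,0.4,0.4,0.4]}'
python3 -c "
from h import *
w=cam('wrist','w3');print(bot.observe()['position'],bot.observe()['tool_rot'])
for c in blobs(w,(45,90,40),(85,255,255),100)[0]:print(cen(c),cv2.boundingRect(c))
p=np.array(bot.observe()['position']);print(proj(w,p),proj(w,[.590,-.2815,.049]),proj(w,[.590,-.2815,.028]))"
```

```text
clock: 2.25
position: [0.5857, -0.2868, 0.0724]
tool_rot: [3.141, 0.0, 1.641]
force: [-0.1, -0.6, -0.1]
grip_width: 0.0516
finger_force: 0.0
[ 0.58615073 -0.28698493  0.07298507] [3.13954590e+00 1.04947177e-03 1.64069935e+00]
(330.27579475738986, 223.5715746421268) (316, 190, 31, 66)
[323.96647007 265.88295868] [331.65250427 234.74100916] [330.56811398 220.39060604]
```

View pics/w3.png

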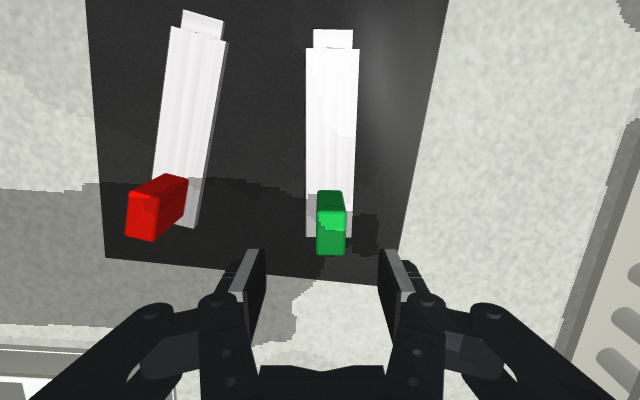

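Wrist view: the green handle is at (330,223), slightly right of the finger mid-line at about 322, and square to the tool. The arm sits about 4–5 mm off the commanded pose, so I'll add that to the move.

```bash
python3 -m crank '{"travel":[[0.2,0.3,0],[0.4,0.5,-1.5],[0.4,0.5,-4],[0.4,0.5,-5.7],[0.4,0.5,-5.7]],"turn":[[0,0,0],[0,0,0],[0,0,0],[0,0,0],[0,0,0]],"gripper":[0.4,0.4,0.4,0.4,0.4]}' 50
python3 -m crank '{"travel":[[0,0,0],[0,0,0],[0,0,0],[0,0,0],[0,0,0]],"turn":[[0,0,0],[0,0,0],[0,0,0],[0,0,0],[0,0,0]],"gripper":[1,1,1,1,1]}' 50
```

```text
clock: 2.8
position: [0.5879, -0.2809, 0.0114]
tool_rot: [-3.138, -0.002, 1.641]
force: [-0.6, -0.4, -0.2]
grip_width: 0.0513
finger_force: 0.0
clock: 3.3
position: [0.5897, -0.2819, 0.0148]
tool_rot: [3.14, 0.001, 1.641]
force: [0.3, -0.3, 6.5]
grip_width: 0.0153
finger_force: 49.6
```

```bash
python3 -m crank '{"travel":[[0,0,4],[0,0,9],[-0.5,2.5,13],[-1,6.5,15.5],[-2,11,16.5]],"turn":[[0,0,0],[0,0,0],[0,0,-2],[0,0,-4],[0,0,-6]],"gripper":[1,1,1,1,1]}'
python3 -m crank '{"travel":[[-1,4.8,0],[-2,9.5,0],[-3,13.5,0],[-3.9,16.7,0],[-3.9,16.7,0]],"turn":[[0,0,-1.5],[0,0,-2.6],[0,0,-2.6],[0,0,-2.6],[0,0,-2.6]],"gripper":[1,1,1,1,1]}'
python3 -c "
from h import *
cam('wrist','w4')"
python3 -m crank '{"travel":[[0.2,2.5,0],[0.4,5,0],[0.5,8,0],[0.5,8,0],[0.5,8,0]],"turn":[[0,0,0],[0,0,0],[0,0,0],[0,0,0],[0,0,0]],"gripper":[1,1,1,1,1]}'
python3 - <<'E'
from h import *
w4=load("w4");w5=cam("wrist","w5")
cv2.imwrite("pics/w45.png",np.vstack([cv2.resize(f["pixels"][:,:,::-1],(480,300)) for f in(w4,w5)]))
E
```

```text
clock: 3.8
position: [0.5699, -0.1713, 0.1818]
tool_rot: [3.137, 0.001, 1.533]
force: [0.1, 1.0, -0.5]
grip_width: 0.0155
finger_force: 49.0
clock: 4.3
position: [0.5292, -0.0, 0.1795]
tool_rot: [3.141, -0.001, 1.497]
force: [0.2, -0.7, -0.6]
grip_width: 0.0154
finger_force: 49.0
clock: 4.85
position: [0.5353, 0.0747, 0.1788]
tool_rot: [3.141, 0.0, 1.491]
force: [0.8, -0.4, -1.5]
grip_width: 0.0154
finger_force: 49.0
```

View pics/w45.png

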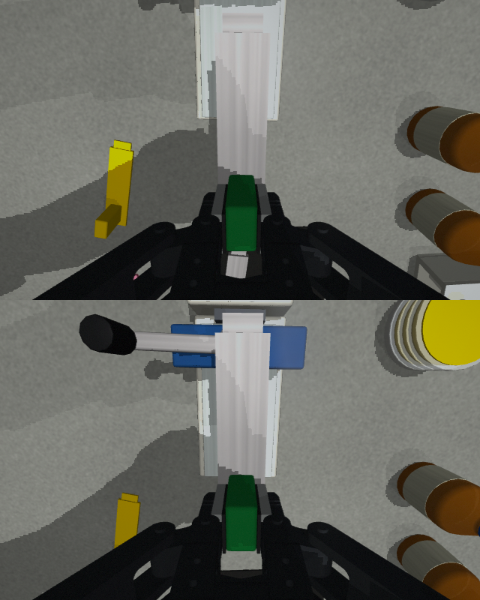

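The wrist views show the held blade lined up over the pale bed plate, with bed edges at about (195–203) and (279) in the upper view. The lower view has the blue beam at (172–306, 324–368) and the knob at (108,335), with the lever near 0.

```bash
python3 - <<'E'
from h import *
np.set_printoptions(precision=4,suppress=True,linewidth=160)
w4,w5=load("w4"),load("w5")
for n,f,rows in(("w4",w4,(40,90,140)),("w5",w5,(120,170,210))):
    g=f["pixels"]
    for r in rows:
        print(n,r,"L",[(c,*g[r,c]) for c in range(256,292,3)])
        print("   R",[(c,*g[r,c]) for c in range(350,386,3)])
# beam
c=blobs(w5,(100,120,40),(130,255,255),200)[0]
b=np.vstack(c[:3]); print([cv2.contourArea(k) for k in c]); R=cv2.boxPoints(cv2.minAreaRect(b)); print(R)
P=np.array([plane(w5,*q,.118)[:2] for q in R]); print("beam",P,P.mean(0))
ct=load("top0"); 
E
```

```text
w4 40 L [(256, np.uint8(117), np.uint8(118), np.uint8(112)), (259, np.uint8(84), np.uint8(82), np.uint8(78)), (262, np.uint8(188), np.uint8(190), np.uint8(179)), (265, np.uint8(182), np.uint8(185), np.uint8(173)), (268, np.uint8(183), np.uint8(191), np.uint8(189)), (271, np.uint8(184), np.uint8(192), np.uint8(190)), (274, np.uint8(186), np.uint8(193), np.uint8(192)), (277, np.uint8(180), np.uint8(189), np.uint8(187)), (280, np.uint8(177), np.uint8(188), np.uint8(185)), (283, np.uint8(182), np.uint8(191), np.uint8(190)), (286, np.uint8(188), np.uint8(193), np.uint8(195)), (289, np.uint8(187), np.uint8(193), np.uint8(193))]
   R [(350, np.uint8(186), np.uint8(187), np.uint8(187)), (353, np.uint8(187), np.uint8(191), np.uint8(194)), (356, np.uint8(187), np.uint8(191), np.uint8(193)), (359, np.uint8(185), np.uint8(191), np.uint8(192)), (362, np.uint8(184), np.uint8(189), np.uint8(192)), (365, np.uint8(185), np.uint8(190), np.uint8(191)), (368, np.uint8(185), np.uint8(189), np.uint8(191)), (371, np.uint8(172), np.uint8(179), np.uint8(177)), (374, np.uint8(183), np.uint8(187), np.uint8(189
[... 5951 characters left out ...]
5), np.uint8(201), np.uint8(202)), (359, np.uint8(196), np.uint8(202), np.uint8(203)), (362, np.uint8(182), np.uint8(189), np.uint8(189)), (365, np.uint8(196), np.uint8(202), np.uint8(204)), (368, np.uint8(178), np.uint8(176), np.uint8(165)), (371, np.uint8(132), np.uint8(134), np.uint8(127)), (374, np.uint8(134), np.uint8(135), np.uint8(129)), (377, np.uint8(133), np.uint8(135), np.uint8(128)), (380, np.uint8(129), np.uint8(130), np.uint8(124)), (383, np.uint8(131), np.uint8(132), np.uint8(127))]
[2476.0, 996.0, 772.0]
[[226.8382  88.7675]
 [228.0291  31.6048]
 [407.3054  35.3397]
 [406.1145  92.5024]]
beam [[0.4876 0.1569]
 [0.493  0.1859]
 [0.5894 0.1763]
 [0.5885 0.1467]] [0.5396 0.1665]
```

```bash
python3 - <<'E'
from h import *
w4,w5=load("w4"),load("w5")
a=w4["pixels"][0:190,240:400,::-1];b=w5["pixels"][0:250,200:430,::-1]
a=cv2.resize(a,None,fx=2.4,fy=3,interpolation=cv2.INTER_NEAREST);b=cv2.resize(b,(400,570),interpolation=cv2.INTER_NEAREST)
cv2.imwrite("pics/c2.png",np.hstack([a,b]))
print(a.shape)
E
```

```text
(570, 384, 3)
```

View pics/c2.png

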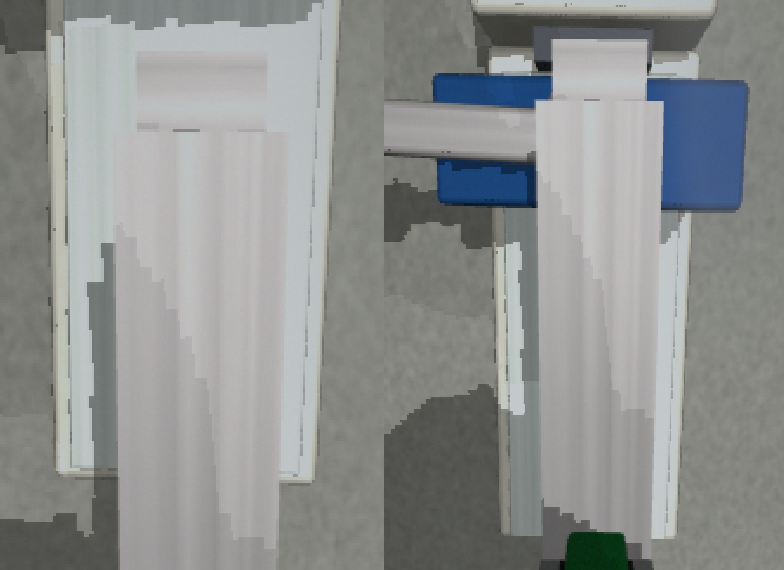

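The beam, at about 84.3° yaw, and the bed edges are clear. Next I'll fit the bed centre line.

```bash
python3 - <<'E'
from h import *
np.set_printoptions(precision=4,suppress=True,linewidth=160)
w4,w5=load("w4"),load("w5")
M=[]
for f,rows in((w4,((40,266,376),(90,267,373),(140,270,370.5))),(w5,((120,270,373),(170,267.5,370),(210,270,367)))):
    for r,l,R in rows:
        a,b=plane(f,l,r,.025),plane(f,R,r,.025); print(a[:2],b[:2],np.linalg.norm(a-b)); M+=[a[:2],b[:2]]
M=np.array(M); 
for k in (0,1):
    P=M[k::2]; vx,vy,x,y=cv2.fitLine(P.astype(np.float32),cv2.DIST_L2,0,.001,.001).ravel(); print("yaw",np.degrees(np.arctan2(vy,vx))%180, "x at y=.1",x+vx/vy*(.1-y))
# front edge of bed: row in w4 crop ~ 467/3=155.7 at col 240+180/2.4..., w5 crop 536/570*250=235
print(plane(w4,270,156,.025),plane(w4,365,156.5,.025),plane(w5,365,235,.025))
# stop: w5 crop end-stop dark block top; blade tip in hand
print("tip L/R",plane(w4,297,17.5,.17),plane(w4,351,17.5,.17))
kb=blobs(w5,(0,0,0),(180,255,40),100,(90,0,190,80))[0]; print([(cen(k),cv2.contourArea(k)) for k in kb])
k=kb[0]; print("knob top",cv2.boundingRect(k)); print(tri([(w5,*cen(k)),(load("top0"),244.6,237.4),(load("side0"),317.3,233.8)]))
# pose of tool at w4
print(w4["extrinsics"][:3])
E
```

```text
[0.4933 0.1192] [0.5805 0.1127] 0.08746695953353192
[0.4895 0.0815] [0.577 0.075] 0.08776110271983784
[0.4871 0.0404] [0.5736 0.034 ] 0.08678579489631884
[0.4956 0.132 ] [0.5825 0.125 ] 0.08719955501841337
[0.488  0.0893] [0.5783 0.082 ] 0.0906289249859286
[0.4855 0.0519] [0.5741 0.0447] 0.08892478609348563
yaw 84.275734 x at y=.1 0.49123558
yaw 84.46842 x at y=.1 0.5797113
[0.4854 0.0266 0.025 ] [0.5683 0.0199 0.025 ] [0.5712 0.0201 0.025 ]
tip L/R [0.5265 0.1051 0.17  ] [0.548  0.1035 0.17  ]
[((142.56778884690254, 47.19752662315356), 2911.0)]
knob top (106, 19, 76, 54)
(array([0.4611, 0.177 , 0.1475]), np.float64(0.001805289776576692))
[[ 0.9972 -0.0747  0.0009 -0.5271]
 [-0.0716 -0.9528  0.2949  0.0155]
 [-0.0212 -0.2942 -0.9555  0.3404]]
```

```bash
python3 -m crank '{"travel":[[-0.4,-2.5,0],[-0.7,-4.2,0],[-0.7,-4.2,-4],[-0.7,-4.2,-8.5],[-0.7,-4.2,-12.8]],"turn":[[0,0,-1],[0,0,-1.2],[0,0,-1.2],[0,0,-1.2],[0,0,-1.2]],"gripper":[1,1,1,1,1]}'
python3 -m crank '{"travel":[[0,0,0],[0,0,0],[0,0,-0.4],[0,0,-0.8],[0,0,-0.8]],"turn":[[0,0,0],[0,0,0],[0,0,0],[0,0,0],[0,0,0]],"gripper":[1,1,1,1,1]}'
python3 - <<'E'
from h import *
w=cam("wrist","w6"); s=bot.observe(); print(s["position"],s["tool_rot"],s["force"])
cv2.imwrite("pics/w6s.png",w["pixels"][:,:,::-1])
E
```

```text
clock: 5.4
position: [0.5283, 0.0313, 0.0496]
tool_rot: [3.14, 0.0, 1.467]
force: [1.3, -0.4, -1.9]
grip_width: 0.0157
finger_force: 49.1
clock: 5.9
position: [0.5286, 0.0332, 0.0435]
tool_rot: [3.14, -0.0, 1.47]
force: [-0.2, 0.0, -1.8]
grip_width: 0.0155
finger_force: 49.0
[0.52844998 0.03330614 0.04349987] [ 3.14055023e+00 -2.52309015e-05  1.46981211e+00] [-0.19102913  0.73506873 -1.75311528]
```

View pics/w6s.png

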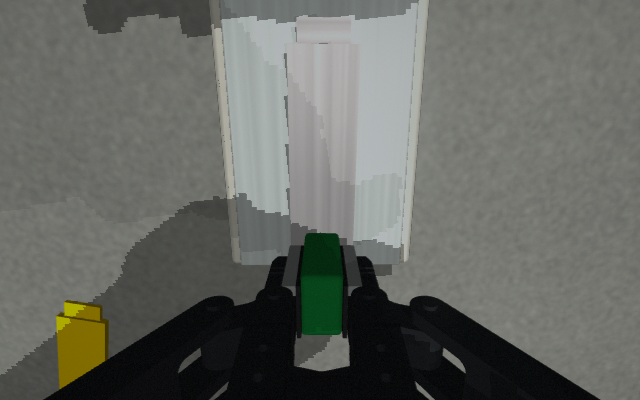

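The blade is centred: its tip is at (324,18), and the bed edges at about 220 and 425 have their middle at 322. Now lower and slide.

```bash
python3 -m crank '{"travel":[[0,0,-0.3],[0,0,-0.5],[0,0,-0.7],[0,0,-0.7],[0,0,-0.7]],"turn":[[0,0,0],[0,0,0],[0,0,0],[0,0,0],[0,0,0]],"gripper":[1,1,1,1,1]}'
python3 -m crank '{"travel":[[0.12,1.2,0],[0.24,2.4,0],[0.36,3.6,0],[0.48,4.8,0],[0.53,5.3,0]],"turn":[[0,0,0],[0,0,0],[0,0,0],[0,0,0],[0,0,0]],"gripper":[1,1,1,1,1]}'
python3 -c "
from h import *
w=cam('wrist','w7');s=bot.observe();print(s['position'],s['force'],s['tool_rot'])"
```

```text
clock: 6.45
position: [0.5283, 0.0334, 0.0366]
tool_rot: [3.141, 0.0, 1.47]
force: [-6.6, -0.8, 23.8]
grip_width: 0.0153
finger_force: 52.8
clock: 6.95
position: [0.5343, 0.0855, 0.0367]
tool_rot: [3.14, 0.002, 1.469]
force: [-2.4, -15.4, 23.8]
grip_width: 0.0152
finger_force: 52.7
[0.53437345 0.08605743 0.036682  ] [-0.1873285  -7.33863051 19.56498674] [3.13977380e+00 1.44828825e-03 1.46956600e+00]
```

```bash
python3 -m crank '{"travel":[[0,0,0.15],[0.02,0.2,0.15],[0.04,0.4,0.15],[0.06,0.6,0.15],[0.06,0.6,0.15]],"turn":[[0,0,0],[0,0,0],[0,0,0],[0,0,0],[0,0,0]],"gripper":[1,1,1,1,1]}'
python3 -m crank '{"travel":[[0.02,0.2,0],[0.02,0.2,0],[0.02,0.2,0],[0.02,0.2,0],[0.02,0.2,0]],"turn":[[0,0,0],[0,0,0],[0,0,0],[0,0,0],[0,0,0]],"gripper":[1,1,1,1,1]}'
```

```text
clock: 7.5
position: [0.5338, 0.0921, 0.0371]
tool_rot: [-3.141, 0.001, 1.47]
force: [-0.3, -2.5, 0.3]
grip_width: 0.0154
finger_force: 49.2
clock: 8.0
position: [0.5337, 0.0923, 0.037]
tool_rot: [-3.14, 0.003, 1.468]
force: [-2.3, -12.7, 3.3]
grip_width: 0.0154
finger_force: 49.8
```

```bash
python3 -m crank '{"travel":[[-0.02,-0.2,0],[-0.02,-0.2,0],[-0.02,-0.2,0],[-0.02,-0.2,0],[-0.02,-0.2,0]],"turn":[[0,0,0],[0,0,0],[0,0,0],[0,0,0],[0,0,0]],"gripper":[1,0.5,0.5,0.5,0.5]}' 30
python3 -m crank '{"travel":[[0,0,3],[0,0,8],[0,0,13],[-2,2,16],[-5,5,16]],"turn":[[0,0,0],[0,0,0],[0,0,0],[0,0,0],[0,0,0]],"gripper":[0.5,0.5,0.5,0.5,0.4]}'
python3 -m crank '{"travel":[[-2,3,0],[-2.2,3.4,0],[-2.2,3.4,0],[-2.2,3.4,0],[-2.2,3.4,0]],"turn":[[0,0,0],[0,0,0],[0,0,0],[0,0,0],[0,0,0]],"gripper":[0.4,0.4,0.4,0.4,0.4]}'
python3 - <<'E'
from h import *
np.set_printoptions(precision=4,suppress=True)
w=cam("wrist","w8"); print(bot.observe()["position"])
k=blobs(w,(0,0,0),(180,255,40),100)[0]; print([(np.round(cen(c)),cv2.boundingRect(c)) for c in k[:4]])
for z in(.129,.149,.165): print(proj(w,[.4615,.176,z]))
for c in blobs(w,(45,90,40),(85,255,255),50)[0]: print("green",cen(c))
print(proj(w,[.5337,.0923,.06]))
E
```

```text
clock: 8.5
position: [0.534, 0.0927, 0.0373]
tool_rot: [3.141, -0.0, 1.47]
force: [-0.5, 0.5, 1.4]
grip_width: 0.0426
finger_force: 0.0
clock: 9.0
position: [0.486, 0.1424, 0.201]
tool_rot: [3.135, -0.002, 1.466]
force: [0.5, 1.9, -1.1]
grip_width: 0.0511
finger_force: 0.0
clock: 9.5
position: [0.4625, 0.1754, 0.197]
tool_rot: [-3.141, 0.0, 1.468]
force: [0.5, 0.2, 1.0]
grip_width: 0.0513
finger_force: 0.0
[0.4625 0.1755 0.197 ]
[(array([321., 353.]), (29, 249, 587, 151)), (array([319., 224.]), (302, 199, 35, 50))]
[320.9947 213.7949]
[320.9587 225.1668]
[320.9246 235.9271]
green (407.56973684210527, 252.7407894736842)
[409.289  266.4166]
```

View pics/w8.png

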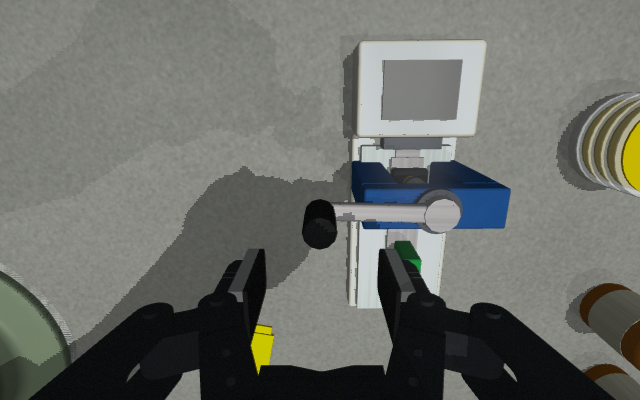

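The knob is at (319,224), within 2 px of the prediction, so I'll go down and grip it. The blade's tip shows beyond the bridge at (407,165), next to the dark stop.

```bash
python3 -m crank '{"travel":[[0,0,-2],[-0.1,0,-4.5],[-0.1,0,-5.9],[-0.1,0,-5.9],[-0.1,0,-5.9]],"turn":[[0,0,0],[0,0,0],[0,0,0],[0,0,0],[0,0,0]],"gripper":[0.4,0.4,0.4,0.4,0.4]}'
python3 -m crank '{"travel":[[0,0,0],[0,0,0],[0,0,0],[0,0,0],[0,0,0]],"turn":[[0,0,0],[0,0,0],[0,0,0],[0,0,0],[0,0,0]],"gripper":[1,1,1,1,1]}'
cat >> h.py <<'E'
O=np.array([.5415,.167]);yaw=np.radians(84.3)
U=np.array([np.cos(yaw),np.sin(yaw)]);V=np.array([-U[1],U[0]])
def kp(th): return O+.08*(np.sin(th)*U+np.cos(th)*V)
def gate(p): d=np.array(p[:2])-O; return np.array([d@U,d@V])
def lever(p): g=gate(p); return np.arctan2(g[0],g[1]),np.linalg.norm(g)
E
python3 - <<'E'
from h import *
np.set_printoptions(precision=2,suppress=True)
p=bot.observe()["position"];print(lever(p))
for t in np.arange(.1,1.4,.1): print(round(t,2),(kp(t)-kp(0))*100)
E
```

```text
clock: 10.05
position: [0.4612, 0.1762, 0.1385]
tool_rot: [-3.141, 0.0, 1.469]
force: [0.5, 0.7, 0.6]
grip_width: 0.0512
finger_force: 0.0
clock: 10.55
position: [0.4614, 0.1764, 0.139]
tool_rot: [3.14, -0.0, 1.47]
force: [-0.6, -0.5, 7.9]
grip_width: 0.0194
finger_force: 29.3
(np.float64(0.017481522824114845), np.float64(0.08065450492603855))
0.1 [0.12 0.79]
0.2 [0.32 1.57]
0.3 [0.59 2.32]
0.4 [0.94 3.04]
0.5 [1.36 3.72]
0.6 [1.84 4.36]
0.7 [2.38 4.94]
0.8 [2.98 5.47]
0.9 [3.63 5.93]
1.0 [4.33 6.33]
1.1 [5.06 6.66]
1.2 [5.82 6.91]
1.3 [6.6  7.09]
```

```bash
python3 -m crank '{"travel":[[0.12,0.8,0.1],[0.32,1.57,0.1],[0.6,2.3,0.1],[0.94,3.04,0.1],[1.36,3.72,0.1]],"turn":[[0,0,-5],[0,0,-10],[0,0,-15],[0,0,-20],[0,0,-25]],"gripper":[1,1,1,1,1]}'
python3 -m crank '{"travel":[[0.48,0.64,0],[1.02,1.22,0],[1.62,1.75,0],[1.62,1.75,0],[1.62,1.75,0]],"turn":[[0,0,-5],[0,0,-10],[0,0,-15],[0,0,-15],[0,0,-15]],"gripper":[1,1,1,1,1]}'
python3 -c "
from h import *
s=bot.observe();print(lever(s['position']),s['force'])"
```

```text
clock: 11.05
position: [0.4747, 0.2119, 0.1392]
tool_rot: [3.141, 0.003, 1.028]
force: [3.8, -7.1, -6.4]
grip_width: 0.0189
finger_force: 32.0
clock: 11.55
position: [0.4915, 0.2299, 0.1392]
tool_rot: [3.14, 0.0, 0.771]
force: [6.8, -4.9, -9.5]
grip_width: 0.0189
finger_force: 31.7
(np.float64(0.8002413551589193), np.float64(0.08033294620501094)) [ 6.78148664 -4.89391791 -9.47558883]
```

```bash
python3 -m crank '{"travel":[[0,0,0],[0,0,0],[0,0,1],[0,0,4],[0,0,7]],"turn":[[0,0,0],[0,0,0],[0,0,0],[0,0,4],[0,0,8]],"gripper":[0.4,0.4,0.4,0.4,0.4]}' 60
python3 -m crank '{"travel":[[1,-3.5,0],[2.5,-8,0],[4.2,-12.5,0],[4.2,-13.7,0],[4.2,-13.7,-3]],"turn":[[0,0,8],[0,0,16],[0,0,24],[0,0,32],[0,0,32]],"gripper":[0.4,0.4,0.4,0.4,0.4]}'
python3 -m crank '{"travel":[[0,0,-2],[0,0,-4],[0,0,-6],[0,0,-6],[0,0,-6]],"turn":[[0,0,0],[0,0,0],[0,0,0],[0,0,0],[0,0,0]],"gripper":[0.4,0.4,0.4,0.4,0.4]}'
python3 -c "
from h import *
w=cam('wrist','w9');s=bot.observe();print(s['position'],s['tool_rot'],gate(s['position']))
for c in blobs(w,(45,90,40),(85,255,255),50)[0]: print('green',cen(c),cv2.boundingRect(c))
print(proj(w,[.5337,.0923,.06]))"
```

```text
clock: 12.05
position: [0.4904, 0.2312, 0.2107]
tool_rot: [-3.141, 0.0, 0.915]
force: [-0.2, 0.1, 0.8]
grip_width: 0.0514
finger_force: 0.0
clock: 12.55
position: [0.5353, 0.0914, 0.1824]
tool_rot: [3.136, -0.001, 1.472]
force: [0.7, 1.2, -1.6]
grip_width: 0.0513
finger_force: 0.0
clock: 13.05
position: [0.533, 0.0943, 0.1202]
tool_rot: [3.141, -0.0, 1.47]
force: [0.9, 0.1, 0.2]
grip_width: 0.0515
finger_force: 0.0
[0.53331818 0.09433418 0.12054922] [ 3.14042479e+00 -3.98983284e-04  1.46998454e+00] [-0.07311915  0.00092421]
green (323.3940422322775, 219.04436902966313) (311, 190, 26, 57)
[324.03651765 221.57732617]
```

```bash
python3 -m crank '{"travel":[[0,-0.1,-4],[0,-0.15,-8],[0,-0.15,-8.1],[0,-0.15,-8.1],[0,-0.15,-8.1]],"turn":[[0,0,0],[0,0,0],[0,0,0],[0,0,0],[0,0,0]],"gripper":[0.4,0.4,0.4,0.4,0.4]}'
python3 -m crank '{"travel":[[0,0,0],[0,0,0],[0,0,0],[0,0,0],[0,0,0]],"turn":[[0,0,0],[0,0,0],[0,0,0],[0,0,0],[0,0,0]],"gripper":[1,1,1,1,1]}'
python3 -m crank '{"travel":[[-0.02,-0.2,0],[-0.04,-0.4,0],[-0.06,-0.6,0],[-0.08,-0.8,0],[-0.1,-1,0]],"turn":[[0,0,0],[0,0,0],[0,0,0],[0,0,0],[0,0,0]],"gripper":[1,1,1,1,1]}'
python3 -m crank '{"travel":[[-0.02,-0.2,0],[-0.02,-0.2,0],[-0.02,-0.2,0],[-0.02,-0.2,0],[-0.02,-0.2,0]],"turn":[[0,0,0],[0,0,0],[0,0,0],[0,0,0],[0,0,0]],"gripper":[1,1,1,1,1]}'
```

```text
clock: 13.6
position: [0.534, 0.0929, 0.0405]
tool_rot: [3.139, -0.001, 1.47]
force: [0.2, 0.6, 0.1]
grip_width: 0.0513
finger_force: 0.0
clock: 14.1
position: [0.5334, 0.0926, 0.0394]
tool_rot: [3.14, -0.0, 1.469]
force: [-1.9, -1.2, 15.5]
grip_width: 0.0149
finger_force: 58.7
clock: 14.6
position: [0.533, 0.0848, 0.0394]
tool_rot: [3.139, -0.003, 1.471]
force: [2.3, 10.4, 7.6]
grip_width: 0.0153
finger_force: 58.3
clock: 15.1
position: [0.5328, 0.0825, 0.0394]
tool_rot: [3.139, -0.003, 1.471]
force: [1.4, 8.8, 8.9]
grip_width: 0.0149
finger_force: 58.5
```

The tool is also pressing down with about 8 N, which adds to the drag, so I'll ease that off before measuring.

```bash
python3 -m crank '{"travel":[[0,0,0.07],[0.02,0.2,0.07],[0.04,0.4,0.07],[0.06,0.6,0.07],[0.08,0.8,0.07]],"turn":[[0,0,0],[0,0,0],[0,0,0],[0,0,0],[0,0,0]],"gripper":[1,1,1,1,1]}'
python3 -m crank '{"travel":[[-0.02,-0.2,0],[-0.04,-0.4,0],[-0.05,-0.5,0],[-0.06,-0.6,0],[-0.07,-0.7,0]],"turn":[[0,0,0],[0,0,0],[0,0,0],[0,0,0],[0,0,0]],"gripper":[1,1,1,1,1]}'
python3 -m crank '{"travel":[[-0.01,-0.1,0],[-0.02,-0.2,0],[-0.02,-0.2,0],[-0.02,-0.2,0],[-0.02,-0.2,0]],"turn":[[0,0,0],[0,0,0],[0,0,0],[0,0,0],[0,0,0]],"gripper":[1,1,1,1,1]}'
```

```text
clock: 15.6
position: [0.5325, 0.086, 0.0394]
tool_rot: [3.142, 0.003, 1.468]
force: [-1.3, -14.0, 10.9]
grip_width: 0.0153
finger_force: 60.8
clock: 16.1
position: [0.5323, 0.0831, 0.0395]
tool_rot: [3.14, -0.002, 1.471]
force: [0.7, 8.2, 4.1]
grip_width: 0.0147
finger_force: 59.6
clock: 16.6
position: [0.532, 0.0809, 0.0395]
tool_rot: [3.14, -0.002, 1.471]
force: [0.7, 7.0, 4.0]
grip_width: 0.0149
finger_force: 59.7
```

```bash
python3 -m crank '{"travel":[[0,0,0.05],[0.02,0.2,0.05],[0.04,0.4,0.05],[0.06,0.6,0.05],[0.08,0.8,0.05]],"turn":[[0,0,0],[0,0,0],[0,0,0],[0,0,0],[0,0,0]],"gripper":[1,1,1,1,1]}'
python3 -m crank '{"travel":[[-0.02,-0.2,0],[-0.04,-0.4,0],[-0.05,-0.5,0],[-0.06,-0.6,0],[-0.07,-0.7,0]],"turn":[[0,0,0],[0,0,0],[0,0,0],[0,0,0],[0,0,0]],"gripper":[1,1,1,1,1]}'
python3 -m crank '{"travel":[[-0.01,-0.1,0.03],[-0.02,-0.2,0.03],[-0.03,-0.3,0.03],[-0.04,-0.4,0.03],[-0.05,-0.5,0.03]],"turn":[[0,0,0],[0,0,0],[0,0,0],[0,0,0],[0,0,0]],"gripper":[1,1,1,1,1]}'
for i in 1 2 3 4 5 6; do python3 -c "
from h import *
bot.grab_frame('wrist');s=bot.observe();print(s['force'],s['position'])"; done
```

```text
clock: 17.1
position: [0.532, 0.0857, 0.0395]
tool_rot: [-3.141, 0.003, 1.468]
force: [-1.0, -8.9, 4.0]
grip_width: 0.0152
finger_force: 59.9
clock: 17.6
position: [0.5316, 0.0813, 0.0395]
tool_rot: [3.141, -0.001, 1.471]
force: [0.9, 5.2, -1.8]
grip_width: 0.0153
finger_force: 58.9
clock: 18.1
position: [0.531, 0.0755, 0.0397]
tool_rot: [-3.141, -0.0, 1.47]
force: [0.7, 3.9, -4.2]
grip_width: 0.0151
finger_force: 58.5
[ 0.52810638  4.4153426  -4.28885099] [0.53099911 0.0753312  0.03970546]
[-0.40270693  1.6129736  -4.19064433] [0.53098464 0.07529549 0.03971078]
[-0.42649885  2.01010036 -4.11010258] [0.53100941 0.07531678 0.03972965]
[-0.47021659  1.89987006 -3.54668308] [0.53099597 0.07535769 0.03973287]
[-0.82949427  1.84979137 -4.10231463] [0.53099162 0.07533472 0.03973464]
[-0.74026243  1.1476961  -3.18442848] [0.53101045 0.07537076 0.03973724]
```

Fitting drag against vertical load gives about 6 N with no vertical load (5.5–7 N from draws and pushes). That puts roughly 5.3 N on the bed, mid-band, so the lever stays at 0.80. Now push the blade home.

```bash
python3 -m crank '{"travel":[[0.03,0.4,0],[0.07,0.8,0],[0.12,1.2,0],[0.15,1.5,0],[0.17,1.7,0]],"turn":[[0,0,0],[0,0,0],[0,0,0],[0,0,0],[0,0,0]],"gripper":[1,1,1,1,1]}'
python3 -m crank '{"travel":[[0.01,0.1,0],[0.02,0.2,0],[0.02,0.2,0],[0.02,0.2,0],[0.02,0.2,0]],"turn":[[0,0,0],[0,0,0],[0,0,0],[0,0,0],[0,0,0]],"gripper":[1,1,1,1,1]}'
python3 -m crank '{"travel":[[0.01,0.1,0],[0.02,0.2,0],[0.02,0.2,0],[0.02,0.2,0],[0.02,0.2,0]],"turn":[[0,0,0],[0,0,0],[0,0,0],[0,0,0],[0,0,0]],"gripper":[1,1,1,1,1]}'
```

```text
clock: 18.9
position: [0.5327, 0.0915, 0.0397]
tool_rot: [-3.141, 0.002, 1.469]
force: [-0.3, -6.9, -1.3]
grip_width: 0.0151
finger_force: 59.1
clock: 19.4
position: [0.5328, 0.0933, 0.0397]
tool_rot: [-3.141, 0.002, 1.469]
force: [-0.8, -6.9, -0.4]
grip_width: 0.0155
finger_force: 59.1
clock: 19.9
position: [0.5327, 0.0933, 0.0397]
tool_rot: [-3.14, 0.004, 1.467]
force: [-3.3, -16.2, 3.5]
grip_width: 0.0151
finger_force: 59.9
```

The blade is home: the force rises to 16 N with no further advance. Push and draw together average about 6.4 N, a bit above 5 N, so I'll back the lever off by about 0.04 rad and check again.

```bash
python3 -m crank '{"travel":[[-0.02,-0.25,0],[-0.02,-0.25,0],[-0.02,-0.25,0],[-0.02,-0.25,0],[-0.02,-0.25,0]],"turn":[[0,0,0],[0,0,0],[0,0,0],[0,0,0],[0,0,0]],"gripper":[1,0.4,0.4,0.4,0.4]}' 30
python3 -m crank '{"travel":[[0,0,4],[0,0,9],[0,0,14],[-0.5,2,17],[-1.5,6,17]],"turn":[[0,0,0],[0,0,0],[0,0,0],[0,0,-8],[0,0,-16]],"gripper":[0.4,0.4,0.4,0.4,0.4]}'
python3 -m crank '{"travel":[[-1.5,4,0],[-2.6,7.6,0],[-2.6,7.6,0],[-2.6,7.6,0],[-2.6,7.6,0]],"turn":[[0,0,-8],[0,0,-16],[0,0,-24],[0,0,-24],[0,0,-24]],"gripper":[0.4,0.4,0.4,0.4,0.4]}'
python3 -c "
from h import *
w=cam('wrist','w10');s=bot.observe();print(s['position'],s['tool_rot'])
k=blobs(w,(0,0,0),(180,255,40),100)[0]; print([(np.round(cen(c)),cv2.boundingRect(c)) for c in k[:4]])
for z in(.129,.149,.165): print(proj(w,[*kp(.8),z]))
for c in blobs(w,(45,90,40),(85,255,255),50)[0]: print('green',cen(c))
print(proj(w,[.5337,.0923,.06]))"
```

```text
clock: 20.4
position: [0.5331, 0.0943, 0.0398]
tool_rot: [3.141, -0.0, 1.47]
force: [-0.5, -0.3, -1.1]
grip_width: 0.0513
finger_force: 0.0
clock: 20.9
position: [0.5204, 0.1527, 0.214]
tool_rot: [3.136, -0.003, 1.18]
force: [0.4, 1.2, -1.4]
grip_width: 0.0511
finger_force: 0.0
clock: 21.4
position: [0.4921, 0.2296, 0.2097]
tool_rot: [3.141, 0.0, 0.776]
force: [1.0, -0.5, 0.0]
grip_width: 0.0512
finger_force: 0.0
[0.49225041 0.22928755 0.20970537] [3.14133855e+00 2.54669343e-04 7.74724915e-01]
[(array([354., 353.]), (29, 249, 611, 151)), (array([320., 219.]), (305, 196, 33, 47)), (array([393., 193.]), (384, 179, 19, 25))]
[322.00119457 207.77454461]
[322.05159539 217.97151647]
[322.09883737 227.52939805]
green (454.6447611506993, 250.15703351807863)
[457.56210264 250.74731947]
```

```bash
python3 -m crank '{"travel":[[0,0,-3],[-0.1,0,-6],[-0.1,0,-7],[-0.1,0,-7],[-0.1,0,-7]],"turn":[[0,0,0],[0,0,0],[0,0,0],[0,0,0],[0,0,0]],"gripper":[0.4,0.4,0.4,0.4,0.4]}'
python3 -m crank '{"travel":[[0,0,0],[0,0,0],[0,0,0],[0,0,0],[0,0,0]],"turn":[[0,0,0],[0,0,0],[0,0,0],[0,0,0],[0,0,0]],"gripper":[1,1,1,1,1]}'
python3 -c "
from h import *
print(lever(bot.observe()['position']))"
python3 -m crank '{"travel":[[-0.12,-0.1,0],[-0.25,-0.2,0],[-0.25,-0.2,0],[-0.25,-0.2,0],[-0.25,-0.2,0]],"turn":[[0,0,0],[0,0,0],[0,0,0],[0,0,0],[0,0,0]],"gripper":[1,1,1,1,1]}'
python3 -c "
from h import *
print(lever(bot.observe()['position']))"
```

```text
clock: 21.95
position: [0.4916, 0.23, 0.1407]
tool_rot: [3.141, -0.001, 0.772]
force: [0.5, 0.1, -0.6]
grip_width: 0.0511
finger_force: 0.0
clock: 22.45
position: [0.4917, 0.23, 0.1408]
tool_rot: [3.141, -0.001, 0.772]
force: [1.0, -2.4, 7.7]
grip_width: 0.0186
finger_force: 29.9
(np.float64(0.8027799680331924), np.float64(0.08027402579496493))
clock: 22.95
position: [0.49, 0.2286, 0.1408]
tool_rot: [3.14, -0.004, 0.772]
force: [7.6, 1.4, 2.8]
grip_width: 0.0192
finger_force: 29.4
(np.float64(0.7753194022109269), np.float64(0.08030589421591075))
```

```bash
python3 -m crank '{"travel":[[-0.08,-0.06,0],[-0.08,-0.06,0],[-0.08,-0.06,0],[-0.08,-0.06,0],[-0.08,-0.06,0]],"turn":[[0,0,0],[0,0,0],[0,0,0],[0,0,0],[0,0,0]],"gripper":[1,1,1,1,1]}'
python3 -c "
from h import *
print(lever(bot.observe()['position']))"
python3 -m crank '{"travel":[[0,0,0],[0,0,0],[0,0,1],[0,0,4],[0,0,7]],"turn":[[0,0,0],[0,0,0],[0,0,0],[0,0,4],[0,0,8]],"gripper":[0.4,0.4,0.4,0.4,0.4]}' 60
python3 -m crank '{"travel":[[1,-3.5,0],[2.5,-8,0],[4.3,-12.3,0],[4.3,-13.5,0],[4.3,-13.5,-3]],"turn":[[0,0,8],[0,0,16],[0,0,24],[0,0,32],[0,0,32]],"gripper":[0.4,0.4,0.4,0.4,0.4]}'
python3 -m crank '{"travel":[[0,0,-3],[0,0,-6],[0,0,-7],[0,0,-7],[0,0,-7]],"turn":[[0,0,0],[0,0,0],[0,0,0],[0,0,0],[0,0,0]],"gripper":[0.4,0.4,0.4,0.4,0.4]}'
python3 -c "
from h import *
w=cam('wrist','w11');s=bot.observe();print(s['position'],s['tool_rot'])
for c in blobs(w,(45,90,40),(85,255,255),50)[0]: print('green',cen(c),cv2.boundingRect(c))
print(proj(w,[.5337,.0923,.06]))"
```

```text
clock: 23.45
position: [0.4891, 0.2278, 0.1408]
tool_rot: [3.14, -0.003, 0.772]
force: [5.6, 0.2, 4.8]
grip_width: 0.0188
finger_force: 29.8
(np.float64(0.7594189336255064), np.float64(0.08024626235582756))
clock: 23.95
position: [0.4872, 0.2275, 0.211]
tool_rot: [-3.141, 0.001, 0.915]
force: [0.0, -0.9, -0.3]
grip_width: 0.051
finger_force: 0.0
clock: 24.45
position: [0.533, 0.0897, 0.1826]
tool_rot: [3.136, -0.001, 1.472]
force: [1.2, 0.5, -1.3]
grip_width: 0.0514
finger_force: 0.0
clock: 24.95
position: [0.5312, 0.0928, 0.111]
tool_rot: [3.141, -0.0, 1.47]
force: [-0.3, 0.4, -0.5]
grip_width: 0.0511
finger_force: 0.0
[0.53145163 0.09276659 0.11126171] [ 3.13982555e+00 -5.08367575e-04  1.46991865e+00]
green (323.82398277229964, 221.15878952737165) (311, 191, 27, 60)
[326.70747414 224.38734437]
```

```bash
python3 -m crank '{"travel":[[0.15,0,-3],[0.15,0,-6.5],[0.15,0,-7.1],[0.15,0,-7.1],[0.15,0,-7.1]],"turn":[[0,0,0],[0,0,0],[0,0,0],[0,0,0],[0,0,0]],"gripper":[0.4,0.4,0.4,0.4,0.4]}'
python3 -m crank '{"travel":[[0,0,0],[0,0,0],[0,0,0],[0,0,0.05],[0,0,0.1]],"turn":[[0,0,0],[0,0,0],[0,0,0],[0,0,0],[0,0,0]],"gripper":[1,1,1,1,1]}'
python3 -m crank '{"travel":[[-0.02,-0.2,0],[-0.04,-0.4,0],[-0.06,-0.6,0],[-0.08,-0.8,0],[-0.1,-1,0]],"turn":[[0,0,0],[0,0,0],[0,0,0],[0,0,0],[0,0,0]],"gripper":[1,1,1,1,1]}'
python3 -m crank '{"travel":[[-0.01,-0.1,0],[-0.02,-0.2,0],[-0.03,-0.3,0],[-0.04,-0.4,0],[-0.05,-0.5,0]],"turn":[[0,0,0],[0,0,0],[0,0,0],[0,0,0],[0,0,0]],"gripper":[1,1,1,1,1]}'
python3 -m crank '{"travel":[[0.02,0.2,0],[0.04,0.4,0],[0.06,0.6,0],[0.07,0.7,0],[0.08,0.8,0]],"turn":[[0,0,0],[0,0,0],[0,0,0],[0,0,0],[0,0,0]],"gripper":[1,1,1,1,1]}'
```

```text
clock: 25.5
position: [0.5331, 0.0928, 0.0404]
tool_rot: [3.14, -0.001, 1.47]
force: [0.6, 0.5, 0.2]
grip_width: 0.051
finger_force: 0.0
clock: 26.0
position: [0.5325, 0.0926, 0.04]
tool_rot: [3.141, -0.0, 1.47]
force: [2.9, 1.8, -4.5]
grip_width: 0.0154
finger_force: 58.4
clock: 26.5
position: [0.5312, 0.0828, 0.0398]
tool_rot: [3.142, -0.001, 1.47]
force: [0.1, 5.7, 0.0]
grip_width: 0.0152
finger_force: 59.1
clock: 27.0
position: [0.5307, 0.0779, 0.0398]
tool_rot: [3.141, -0.001, 1.47]
force: [0.1, 5.8, -0.3]
grip_width: 0.0152
finger_force: 59.1
clock: 27.5
position: [0.5313, 0.0835, 0.0398]
tool_rot: [-3.141, 0.003, 1.468]
force: [-0.4, -8.8, 6.5]
grip_width: 0.0152
finger_force: 60.0
```

With no vertical load the draw drag is 5.7 N, and the push, corrected for its 6.5 N vertical load, is about 4.6 N. That averages about 5.2 N, so the setting is good. Push home, release and retreat.

```bash
python3 -m crank '{"travel":[[0.03,0.3,0.03],[0.06,0.6,0.03],[0.08,0.8,0.03],[0.09,0.9,0.03],[0.1,1,0.03]],"turn":[[0,0,0],[0,0,0],[0,0,0],[0,0,0],[0,0,0]],"gripper":[1,1,1,1,1]}'
python3 -m crank '{"travel":[[0.01,0.1,0],[0.02,0.2,0],[0.02,0.2,0],[0.02,0.2,0],[0.02,0.2,0]],"turn":[[0,0,0],[0,0,0],[0,0,0],[0,0,0],[0,0,0]],"gripper":[1,1,1,1,1]}'
```

```text
clock: 28.0
position: [0.5319, 0.0928, 0.0399]
tool_rot: [-3.14, 0.004, 1.468]
force: [-1.9, -16.1, 6.3]
grip_width: 0.0155
finger_force: 60.0
clock: 28.5
position: [0.5319, 0.0929, 0.0399]
tool_rot: [-3.14, 0.006, 1.467]
force: [-2.9, -22.2, 10.1]
grip_width: 0.0152
finger_force: 60.7
```

```bash
python3 -m crank '{"travel":[[-0.02,-0.2,0],[-0.02,-0.2,0],[-0.02,-0.2,0],[-0.02,-0.2,0],[-0.02,-0.2,0]],"turn":[[0,0,0],[0,0,0],[0,0,0],[0,0,0],[0,0,0]],"gripper":[1,0.4,0.4,0.4,0.4]}'
python3 -m crank '{"travel":[[0,0,3],[0,0,7],[0,0,12],[0,0,16],[0,-1,18]],"turn":[[0,0,0],[0,0,0],[0,0,0],[0,0,0],[0,0,0]],"gripper":[0.4,0.4,0.4,0.4,0.4]}'
python3 -m crank '{"travel":[[0,0,0],[0,0,0],[0,0,0],[0,0,0],[0,0,0]],"turn":[[0,0,0],[0,0,0],[0,0,0],[0,0,0],[0,0,0]],"gripper":[0.4,0.4,0.4,0.4,0.4]}'
python3 -c "
from h import *
w=cam('wrist','w12');print(bot.observe()['position'])
for c in blobs(w,(45,90,40),(85,255,255),50)[0]: print('green',cen(c))
for p in ([.534,.0925,.06],[.532,.0925,.06],[.533,.0885,.06]): print(proj(w,p))"
```

```text
clock: 29.0
position: [0.5325, 0.0957, 0.04]
tool_rot: [-3.142, -0.0, 1.47]
force: [-0.1, -0.1, 0.6]
grip_width: 0.0513
finger_force: 0.0
clock: 29.5
position: [0.5333, 0.087, 0.2237]
tool_rot: [3.138, -0.002, 1.472]
force: [-0.5, 0.5, -0.5]
grip_width: 0.0511
finger_force: 0.0
clock: 30.0
position: [0.5322, 0.0857, 0.2193]
tool_rot: [-3.14, 0.0, 1.47]
force: [0.6, -0.0, 0.1]
grip_width: 0.0511
finger_force: 0.0
[0.53221692 0.08571584 0.21942576]
green (320.47227036395145, 171.7322357019064)
[323.71419886 172.75693358]
[321.5103395  172.97501223]
[323.05306935 177.15721348]
```

View pics/w12.png

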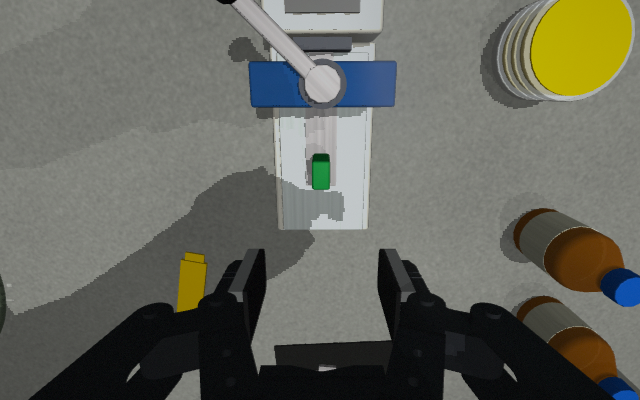

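The blade is home and square, with its handle at (320,172), which fits a blade origin about 75 mm in front of the gate's. The lever is closed, the gripper is clear, and the other things in view (bottles, dishes, yellow decoy) show no sign of having been moved. Handing in.

```bash
python3 -c "
from workcell import bot
print(bot.job_done())"
```

```text
the job is handed in; nothing more can be done
None
```

The green-handled blade sits fully home against the end stop, released and nipped at a measured drag of about 5 N (lever near 0.76 rad), and the job was handed in at about 30 s; the hand-in returned no verdict.

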